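Put the flip-top container away in the cabinet's door pocket

TASK

First pull the cabinet door open by its handle and swing it all the way round until it rests against its stop, without forcing it. Then take the white flip-top container from the cabinet's top and set it upright, right down on the floor of the yellow pocket on the inside of the open door; leave the door at its stop. Keep the container upright all the way and leave the tumbler, the lid and the saucer where they are.

Things in the scene. Friction and masses are not known exactly. Their poses are not given: they have to be found in the camera images.
- cabinet: Fixed white plastic cabinet, 200 mm deep (x) by 260 mm wide (y) by 220 mm high, with a door in its front. Origin: centre of its underside, on the slab. Its front faces its own -x; its y points to the hinge side; z up. It stands at a different place and yaw each time.
- door (a joint): Angle of the pale blue cabinet door, rad: 0 closed, growing as it opens (its free edge swings out to the cabinet's -x, clockwise seen from above). It opens past square, to a firm stop at about 1.75 rad. The hinge is upright and rubs with about 0.25 N m, so the door stays where it is left. The door may start slightly ajar (up to 0.05).
- hinge (a point): Point on the hinge line, at the height of the handle bar (185 mm above the slab). Axes turn with the door: x is square to the panel, pointing from its outer face to its inner face; -y runs along the door to its free edge; z up. In these axes the panel fills x 0 to 12 mm, y -258 to 0 mm, and 12 to 207 mm above the slab; the cabinet's top is at 220 mm.
- handle: Origin: middle of the steel bar handle on the door's outer face; same axes as hinge, in which it lies at x -40, y -185 mm. The bar is level, along y, 11 mm thick and 110 mm long over its ends; behind it is a gap of 34 mm to the panel, open above and below, 83 mm long between the two posts. It has 1 mm of springy play.
- pocket (a point): Centre of the inner floor of the yellow open-topped pocket on the door's inner face; same axes as hinge, in which it lies at x 52, y -125 mm; 100 mm above the slab. The pocket is 72 mm (x) by 80 mm (y) inside, with walls 4 mm thick rising 45 mm above its floor; the door panel rises 107 mm above its floor. It is out of sight inside the cabinet until the door is open.
- container: Loose white plastic round container with a green band and a flip-top cap, 56 mm in diameter and 102 mm high, 100 to 200 g, standing on the cabinet's top. Straight-sided up to 85 mm; cap above. Origin: centre of its underside; z up.
- tumbler: Loose steel tumbler, 64 mm in diameter at the rim, 90 mm high, standing on the cabinet's top. Origin: centre of its underside. Bystander: it and the container may have changed places.
- lid: Loose aluminium lid, 84 mm in diameter, 26 mm high with its black knob, lying at the back of the cabinet's top. Origin: centre of its underside. Bystander.
- saucer: Loose white ceramic saucer, 130 mm in diameter, 18 mm high, on the slab beside the cabinet. Origin: centre of its underside. Bystander.

How it is judged:
By the outcome, as a careful person would: the job done as asked, in the order asked, and still so for the second after the job is handed in, with the robot touching nothing.
It also fails if it takes over 72 s, if anything falls off the work surface, if the arm or the gripper's body presses on something with over 40 N, if the wrist force passes 120 N, or if a joint passes its speed limit or range.

ROBOT

A 6-joint arm with a two-finger parallel gripper is mounted at the origin on the work surface. World frame = base frame: x ahead of the robot, y to its left, z up, the work surface at z = 0. Lengths are in m, angles in rad, forces in N, time in s.
With the tool pointing down it reaches from about 0.35 to 0.85 m from the base axis. Payload 8.1 kg.
Tool frame: the origin (TCP) lies between the finger pads; the fingertips stand 17 mm ahead of it and the grasp point (between the pads) lies 2 mm behind it (r.tip_reach is the distance from the TCP to the fingertips, in m); z points along the fingers, y is the line along which they close (so a half turn about z gives the same grasp; the last joint's range is limited). The gripper opens to 93 mm and grips with 3 to 60 N. Pads are 15 mm wide; open, the fingers measure 128 mm over their backs; the gripper's body (75 mm by 188 mm) begins 65 mm behind the grasp point.
Start: joints at [-1.378, 0.13, 1.488, -0, 1.523, -0.085], TCP at [0.165, -0.577, 0.236] pointing down, gripper open.
Joint ranges: [-2.96, 2.96], [-0.89, 2.26], [0.02, 2.5], [-1.34, 4.48], [0, 2.73], [-2.66, 2.66]. Speed limits (rad/s): [2.39, 2.39, 2.79, 3.14, 3.14, 3.14].

INTERFACE

Orientations are given as a unit quaternion [x, y, z, w].
In Python, from plant import r gives the robot as it stands.
- The arm moves only by the shell command python3 -m creep 'ROWS' [FORCE]. ROWS is text: rows parted by semicolons, each of 7 numbers parted by spaces: the opening, from -1 (shut) to 1 (fully open), then the shift along the tool's x, y, z in mm, then the turn, a rotation vector about the tool's x, y, z in degrees. In form: jaw dx dy dz wx wy wz; .... A call has exactly 10 rows; each row is the pose to reach, as a shift and turn from the pose commanded when the call began, along the tool's axes at that moment; what a row does not reach only later rows make up. A row lasts 1/12 s, in which the tool goes at most 41.7 mm and 7.16 degrees, less where a joint would pass 70% of its speed; a pose out of reach is approached as far as the arm can. A call with a gripper value outside its range is refused whole. The fingers move at their own pace and stop on an object; FORCE is the grip in N (left out, the last holds). Time passes only in rows, so rows that repeat a pose let the fingers close, or fill a call up. It gives the time, the measured TCP pose, the force, the opening and the grip force at its end, in the units of the state.
- r.sense(): the state, without advancing time (a new reading comes with each control period).
- r.capture(name): name is "scene" or "side" or "wrist"; returns the picture (384x512x3 uint8, blue, green, red); there is no depth.
- r.camera_params(name): a dict with "mtx" (3x3 intrinsics, pixels), "k1" (the pictures are not rectified: a ray, as slopes to the right and down, at radius r is drawn at 1 + k1 r^2 times it, then the intrinsics apply), "R" (3x3) and "t" (3): a world point X has camera coordinates R X + t. Camera axes: x right, y down, z forward; pixel columns grow to the right and rows downward; lengths in m; the calibration is good to about 2 mm. A picture is of the moment at which its call begins: read the wrist's pose just before it. camera_params takes no time and is no camera call; for the wrist camera it gives the pose at the moment of the call.
- r.sign_off(): hands the job in; it is judged then, once.
Trained networks look in the newest picture that a camera, given by its name, has taken for a name from the list of things; names that differ only in an ending like _2 or _b are one class to them, and where a whole thing is asked for, a point or a joint stands for the part that bears it (a point fixed in the world has none). Each returns a list of dicts, best first, with "conf" (0 to 1); they miss things now and then, are a little off and sometimes report something else, mostly with a low value. They report only what shows in the picture. A call takes as long as a camera call.
- r.trace(camera, name): "mask" (384x512 bool, what is visible of it) and "box" ([left, top, right, bottom] in pixels, round what is visible of it).
The state is a dict: "t": time; "qpos": joint angles; "joint_velocities": joint speeds; "joint_efforts": joint torques, N m; "tool_pos": TCP position; "tcp_rot": TCP orientation; "wrist_force": force on the tool from outside, world axes, zero at the start; "ft_torque": the same for the moment, N m; "gripper_width": finger opening in m; "grasp_force": force on a finger pad.
Only numpy, scipy, OpenCV 4.12 (cv2) and the standard library are available. Lean on these libraries where they do the work, as an engineer would, in place of code of your own. Each camera call takes 0.05 s, during which the arm holds its last target. There are 200 camera calls.

## Working session

There is one attempt and no reset: what is moved stays moved. The work goes in short steps, Python scripts to look and compute and a shell command to move; the robot and the scene stay as the last step left them, time stands still between calls to the robot, and variables do not carry over. Pictures are saved under pics/ and viewed, at most 14 in all, crops included, and the job is handed in when it is done.

```bash
ls; mkdir -p pics
python3 - <<'E'
from plant import r
import cv2,numpy as np
a=r.capture("scene");b=r.capture("side")
cv2.imwrite("pics/a.png",a);cv2.imwrite("pics/b.png",b)
s=r.sense();print(s["t"],s["tool_pos"],s["tcp_rot"],r.tip_reach)
for c in("scene","side"):
    p=r.camera_params(c);R=np.array(p["R"]);print(c,-R.T@p["t"],R[2],p["k1"],np.array(p["mtx"]).tolist())
    for n in("cabinet","door","handle","container","tumbler","lid","saucer"):
        for d in r.trace(c,n)[:2]: print(c,n,round(d["conf"],2),d["box"])
E
```

```text
pics
0.1 [ 0.16447025 -0.57649801  0.23467019] [ 9.90369198e-01  1.38448976e-01 -4.09148933e-05 -8.55594554e-04] 0.017
scene [0.51637529 0.42863805 0.76969708] [ 0.01275309 -0.63439574 -0.77290323] 0.016109470509604068 [[357.52353779018046, 0.0, 257.0858610975894], [0.0, 357.52353779018046, 196.3125035437038], [0.0, 0.0, 1.0]]
scene cabinet 0.57 [157.6, 115.2, 310.3, 261.9]
scene door 0.69 [192.8, 168.8, 310.7, 259.7]
scene handle 0.92 [257.1, 183.3, 308.1, 213.5]
scene container 0.6 [247.4, 103.2, 275.7, 159.7]
scene tumbler 0.89 [188.6, 129.3, 221.3, 182.9]
scene lid 0.61 [218.2, 130.4, 238.9, 151.7]
scene saucer 0.57 [298.2, 149.7, 334.7, 182.8]
side [0.40657729 0.38286577 0.69470933] [ 0.18767929 -0.65030907 -0.73612132] 0.03228381114115413 [[366.1307510316773, 0.0, 255.84223699080536], [0.0, 366.1307510316773, 192.48960095937173], [0.0, 0.0, 1.0]]
side cabinet 0.76 [170.4, 112.1, 320.2, 260.8]
side door 0.76 [186.2, 175.2, 324.4, 261.7]
side handle 0.66 [258.7, 192.6, 320.4, 220.5]
side container 0.81 [263.3, 96.5, 294.9, 157.2]
side tumbler 0.84 [191.7, 112.1, 225.5, 172.7]
side tumbler 0.47 [226.8, 118.1, 253.3, 148.9]
side lid 0.8 [227.2, 119.5, 255.1, 144.6]
side saucer 0.55 [317.9, 163.8, 368.3, 199.2]
```

View pics/a.png

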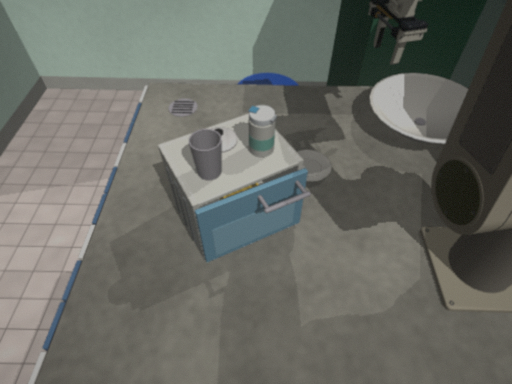

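View pics/b.png

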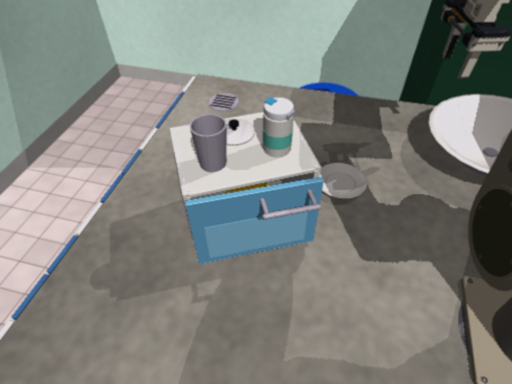

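The scene and side views both show the cabinet at centre. Its blue door faces the cameras, with the handle at its right (~285,197 in the scene view) and the hinge on the left. The container is at the right (262,130), the tumbler front left (205,155), the lid behind and the saucer at right. Next I'll enlarge the pictures to pick corners.

Run:
```python
import cv2,numpy as np
a=cv2.imread("pics/a.png")[100:265,152:317];b=cv2.imread("pics/b.png")[100:265,165:330]
f=lambda i,x0,y0:i
out=[]
for im,x0 in((a,152),(b,165)):
    g=cv2.resize(im,(396,396),interpolation=cv2.INTER_CUBIC) 
    for k in range(0,165,20):
        cv2.putText(g,str(x0+k),(int(k*2.4),8),0,.3,(0,0,255));cv2.line(g,(int(k*2.4),10),(int(k*2.4),14),(0,0,255))
        cv2.putText(g,str(100+k),(0,int(k*2.4)+3),0,.3,(0,0,255))
    out.append(g)
cv2.imwrite("pics/c.png",np.hstack(out))
```

```text
(no output)
```

View pics/c.png

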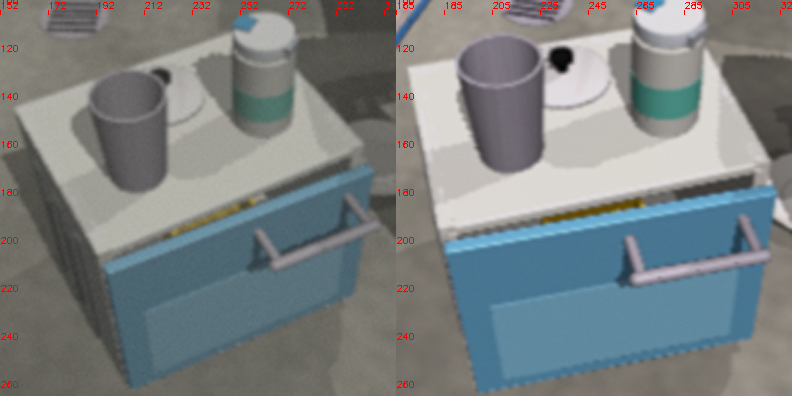

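The zoom shows the door slightly ajar, with the cabinet top, door and bar corners all readable. I'll fit the poses from those corners.

```bash
cat > h.py <<'E'
import numpy as np,cv2
from scipy.optimize import least_squares
def proj(p,X):
    c=np.atleast_2d(X)@np.array(p["R"]).T+p["t"];u=c[:,:2]/c[:,2:];u=u*(1+p["k1"]*(u**2).sum(1,keepdims=True));M=np.array(p["mtx"])
    return u@M[:2,:2].T+M[:2,2]
def fr(x,y,a,P):
    P=np.atleast_2d(P);c,s=np.cos(a),np.sin(a)
    return np.c_[x+c*P[:,0]-s*P[:,1],y+s*P[:,0]+c*P[:,1],P[:,2]]
def cyl(x,y,z,h,r0,r1):
    t=np.linspace(0,2*np.pi,60);return np.r_[np.c_[x+r0*np.cos(t),y+r0*np.sin(t),0*t+z],np.c_[x+r1*np.cos(t),y+r1*np.sin(t),0*t+z+h]]
def bb(u): return np.r_[u.min(0),u.max(0)]
E
python3 - <<'E'
from h import *
from plant import r
cs=[r.camera_params(c) for c in("scene","side")]
cab=np.array([[.1,.13,.22],[-.1,.13,.22],[-.1,-.13,.22]])
door=np.array([[0,0,.207],[0,-.258,.207],[0,0,.012],[0,-.258,.012],[-.04,-.13,.185],[-.04,-.24,.185]])
pc=[[[159.1,145],[192.8,203.3],[303.3,161.3]],[[170.4,127.5],[184.6,198.3],[319.6,166.7]]]
pd=[[[196.6,211.7],[307.4,174.2],[207.8,261.7],[299.1,224.2],[266.6,210.4],[307.8,192.9]],[[186.3,204.2],[323.8,181.7],[200,262.5],[313.3,241.7],[263.8,216.7],[320,206.7]]]
for P,pp,n in((cab,pc,"cab"),(door,pd,"hinge")):
  for sel in([0,1],[0],[1]):
    s=least_squares(lambda v:np.concatenate([(proj(cs[i],fr(*v,P))-pp[i]).ravel() for i in sel]),[.6,-.2,-1.5]);print(n,sel,s.x.round(4),np.abs(s.fun).max().round(2)); 
    if len(sel)==2: print(s.fun.reshape(2,-1,2).round(1).tolist())
D={"container":([247.4,103.2,275.7,159.7],[263.3,96.5,294.9,157.2],.22,.102,.028,.026),"tumbler":([188.6,129.3,221.3,182.9],[191.7,112.1,225.5,172.7],.22,.09,.026,.032),"saucer":([298.2,149.7,334.7,182.8],[317.9,163.8,368.3,199.2],0,.018,.03,.065)}
for n,d in D.items():
    s=least_squares(lambda v:np.concatenate([bb(proj(cs[i],cyl(*v,*d[2:])))-d[i] for i in(0,1)]),[.5,-.3]);print(n,s.x.round(4),s.fun.round(1))
E
```

```text
cab [0, 1] [ 0.5885 -0.1484 -1.034 ] 2.33
[[[-0.7, -0.7], [0.4, 2.2], [0.9, -1.8]], [[-0.6, 0.6], [-1.8, -2.3], [1.9, 0.8]]]
cab [0] [ 0.5883 -0.1485 -1.049 ] 1.74
cab [1] [ 0.5885 -0.1482 -1.0212] 2.13
hinge [0, 1] [ 0.644   0.0109 -1.0932] 3.37
[[[-0.4, 0.7], [1.7, -3.4], [-1.2, -0.2], [1.2, -1.4], [-2.2, 0.4], [2.6, -0.0]], [[-1.3, 0.1], [0.9, -0.4], [-1.0, 1.0], [0.4, 0.3], [-1.7, 0.2], [1.1, -0.1]]]
hinge [0] [ 0.6446  0.012  -1.0937] 2.97
hinge [1] [ 0.6437  0.0101 -1.0928] 1.43
container [ 0.5181 -0.16  ] [ 2.   0.3 -0.1 -2.  -0.4 -0.1 -1.3  1.2]
tumbler [ 0.626  -0.0875] [ 0.1 -1.2  1.2 -2.2 -2.6  2.1  1.2  0.6]
saucer [ 0.3671 -0.3107] [-7.1  0.2  1.  -1.   1.9  0.3  3.1  1.2]
```

```bash
cat >> h.py <<'E'
from scipy.spatial.transform import Rotation as Ro
def go(r,x,y,z,psi):
    s=r.sense();R=Ro.from_quat(s["tcp_rot"]);T=Ro.from_matrix(np.array([[np.cos(psi),np.sin(psi),0],[np.sin(psi),-np.cos(psi),0],[0,0,-1]]))
    print("d mm",(R.inv().apply(np.array([x,y,z])-s["tool_pos"])*1e3).round(1),"rot",(R.inv()*T).as_rotvec(degrees=True).round(2))
def dpt(hg,a,x,y): return hg[0]+np.cos(a)*x-np.sin(a)*y,hg[1]+np.sin(a)*x+np.cos(a)*y
E
python3 - <<'E'
from h import *
from plant import r
x,y=dpt((.644,.0109),-1.093,-.017,-.185);print(x,y);go(r,.1655,-.5765,.40,.28);go(r,x,y,.36,-1.093+np.pi)
E
```

```text
0.4719010819976346 -0.05907115421668489
d mm [   1.    -0.2 -164.3] rot [ 0.   -0.   -0.13]
d mm [ 437.6 -413.8 -124.4] rot [   0.      0.   -101.46]
```

```bash
python3 -m creep '-1 0 0 -41 0 0 0; -1 0 0 -82 0 0 0; -1 0 0 -123 0 0 0; -1 0 0 -160 0 0 0; -1 25 -23 -164 0 0 -6; -1 50 -47 -164 0 0 -12; -1 75 -70 -164 0 0 -18; -1 100 -94 -164 0 0 -24; -1 125 -118 -164 0 0 -30; -1 150 -142 -164 0 0 -36' 20
python3 - <<'E'
from h import *
from plant import r
go(r,.4719,-.0591,.36,-1.093+np.pi)
E
```

```text
t: 1.63
tool_pos: [0.2703, -0.3978, 0.3997]
tcp_rot: [0.898, 0.44, 0.0, 0.0]
wrist_force: [0.5, 0.9, 0.8]
gripper_width: 0.0306
grasp_force: 0.0
d mm [391.2 -48.4  39.7] rot [ 2.000e-02  2.000e-02 -6.518e+01]
```

```bash
python3 -m creep '-1 39 -5 0 0 0 -6.5; -1 78 -10 0 0 0 -13; -1 117 -14 0 0 0 -19.5; -1 156 -19 0 0 0 -26; -1 195 -24 0 0 0 -32.5; -1 234 -29 0 0 0 -39; -1 273 -34 0 0 0 -45.5; -1 312 -39 0 0 0 -52; -1 351 -43 20 0 0 -58.5; -1 391 -48 40 0 0 -65.2'
python3 - <<'E'
from h import *
from plant import r
s=r.sense();p=r.camera_params("wrist");im=r.capture("wrist");cv2.imwrite("pics/w1.png",im);np.save("w1.npy",p,allow_pickle=True)
print(s["t"],s["tool_pos"],s["qpos"]);go(r,.4719,-.0591,.36,-1.093+np.pi)
P=np.array([[0,0,.207],[0,-.258,.207],[-.04,-.13,.185],[-.04,-.24,.185]])
print(proj(p,fr(.644,.0109,-1.093,P)).round(0))
for n in("handle","door","cabinet"):
    for d in r.trace("wrist",n)[:2]: print(n,d["conf"],d["box"])
E
```

```text
t: 2.47
tool_pos: [0.4719, -0.0645, 0.3633]
tcp_rot: [0.519, 0.855, 0.001, 0.002]
wrist_force: [0.3, -0.5, -0.6]
gripper_width: 0.0008
grasp_force: 0.0
2.4667 [ 0.47193117 -0.0645055   0.3632703 ] [-2.43477453e-01 -2.26081213e-01  1.60346429e+00 -8.54836028e-05
  1.76038419e+00 -7.22642581e-01]
d mm [ 0.3 -0.8 -2.4] rot [ 0.   -0.28  0.83]
[[435. 193.]
 [188. 193.]
 [310. 151.]
 [206. 151.]]
handle 0.94 [206.5, 144.6, 313.4, 194.4]
door 0.85 [194.2, 148.5, 432.2, 214.6]
door 0.21 [349.0, 246.5, 442.1, 358.8]
cabinet 0.86 [189.1, 146.0, 444.5, 362.5]
```

View pics/w1.png

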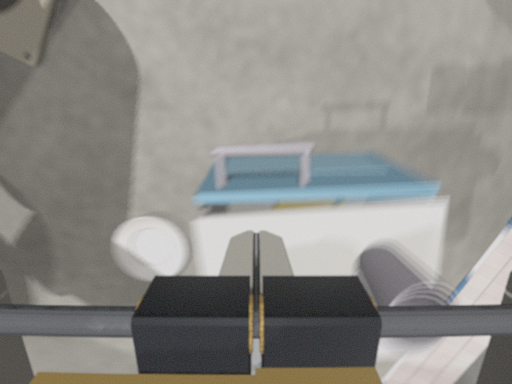

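The wrist view shows the bar at (211–314, 150), against a prediction of 206–310, 151. The fit is good to about 4 mm, so I'll descend into the gap behind the bar.

```bash
python3 -m creep '-1 0 -1 0 0 0 0; -1 0 -3 0 0 0 0; -1 0 -3 30 0 0 0; -1 0 -3 60 0 0 0; -1 0 -3 90 0 0 0; -1 0 -3 115 0 0 0; -1 0 -3 135 0 0 0; -1 0 -3 145 0 0 0; -1 0 -3 145 0 0 0; -1 0 -3 145 0 0 0'
python3 - <<'E'
from h import *
from plant import r
go(r,.4719,-.0591,.175,-1.093+np.pi)
s=r.sense();p=r.camera_params("wrist");im=r.capture("wrist");cv2.imwrite("pics/w2.png",im)
P=np.array([[0,0,.207],[0,-.258,.207],[-.04,-.13,.185],[-.04,-.24,.185]])
print(proj(p,fr(.644,.0109,-1.093,P)).round(0))
for n in("handle","door"):
    for d in r.trace("wrist",n)[:1]: print(n,d["conf"],d["box"])
E
```

```text
t: 3.5
tool_pos: [0.468, -0.0685, 0.2182]
tcp_rot: [0.522, 0.853, 0.0, 0.0]
wrist_force: [-0.1, 1.2, 0.0]
gripper_width: 0.0007
grasp_force: 0.0
d mm [ 6.7  7.7 43.2] rot [ 0.03  0.03 -0.36]
[[574. 261.]
 [146. 266.]
 [358. 189.]
 [179. 190.]]
handle 0.98 [180.2, 181.6, 363.3, 257.4]
door 0.79 [157.4, 178.6, 509.7, 295.0]
```

View pics/w2.png

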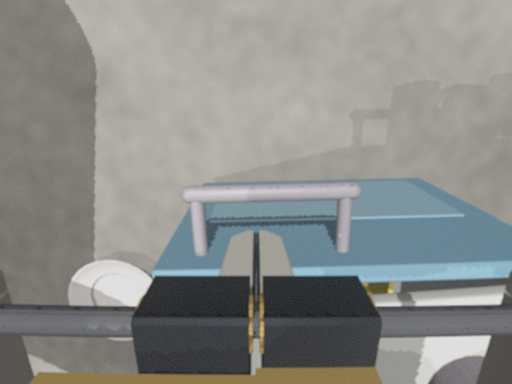

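```bash
python3 -m creep '-1 3 4 0 0 0 0; -1 6 8 0 0 0 0; -1 6 8 0 0 0 0; -1 6 8 10 0 0 0; -1 6 8 20 0 0 0; -1 6 8 30 0 0 0; -1 6 8 38 0 0 0; -1 6 8 43 0 0 0; -1 6 8 43 0 0 0; -1 6 8 43 0 0 0'
python3 - <<'E'
from h import *
from plant import r
go(r,.4719,-.0591,.175,-1.093+np.pi)
H=(.645,.011);
for a in np.arange(-1.093,-2.85,-.1): print(round(a,2),np.round(dpt(H,a,-.023,-.185),3))
E
```

```text
t: 4.48
tool_pos: [0.472, -0.0587, 0.1736]
tcp_rot: [0.522, 0.853, -0.0, -0.001]
wrist_force: [-0.4, 0.0, 0.7]
gripper_width: 0.0005
grasp_force: 0.0
d mm [-0.4 -0.3 -1.4] rot [-0.05 -0.04 -0.27]
-1.09 [ 0.47  -0.054]
-1.19 [ 0.465 -0.036]
-1.29 [ 0.461 -0.018]
-1.39 [0.459 0.001]
-1.49 [0.459 0.02 ]
-1.59 [0.461 0.038]
-1.69 [0.464 0.056]
-1.79 [0.47  0.074]
-1.89 [0.477 0.091]
-1.99 [0.486 0.108]
-2.09 [0.496 0.123]
-2.19 [0.508 0.138]
-2.29 [0.521 0.151]
-2.39 [0.536 0.162]
-2.49 [0.552 0.172]
-2.59 [0.568 0.181]
-2.69 [0.585 0.188]
-2.79 [0.603 0.193]
```

```bash
python3 -m creep '-1 9.7 1.1 0 0 0 3; -1 19 3 0 0 0 6; -1 28.7 5 0 0 0 9; -1 38 7.6 0 0 0 12; -1 47.3 10.7 0 0 0 15; -1 56.3 14.3 0 0 0 18; -1 65.2 18.4 0 0 0 21; -1 73.8 23 0 0 0 24; -1 82 28 0 0 0 27; -1 90.2 33.3 0 0 0 30'
```

```text
t: 5.32
tool_pos: [0.4611, 0.0369, 0.1749]
tcp_rot: [0.726, 0.688, 0.0, 0.001]
wrist_force: [-0.5, -1.5, 0.4]
gripper_width: 0.0003
grasp_force: 0.8
```

```bash
python3 -m creep '-1 9.7 1.1 0 0 0 3; -1 19 3 0 0 0 6; -1 28.7 5 0 0 0 9; -1 38 7.6 0 0 0 12; -1 47.3 10.7 0 0 0 15; -1 56.3 14.3 0 0 0 18; -1 65.2 18.4 0 0 0 21; -1 73.8 23 0 0 0 24; -1 82 28 0 0 0 27; -1 90.2 33.3 0 0 0 30'
python3 - <<'E'
from plant import r
import cv2
cv2.imwrite("pics/w3.png",r.capture("wrist")); print([ (d["conf"],d["box"]) for d in r.trace("wrist","handle")])
E
```

```text
t: 6.15
tool_pos: [0.499, 0.1255, 0.1747]
tcp_rot: [0.879, 0.477, 0.0, 0.0]
wrist_force: [0.4, -1.5, 0.3]
gripper_width: 0.0005
grasp_force: 0.8
[(0.67, [138.9, 226.9, 364.2, 280.4]), (0.45, [111.6, 195.2, 508.6, 369.6])]
```

View pics/w3.png

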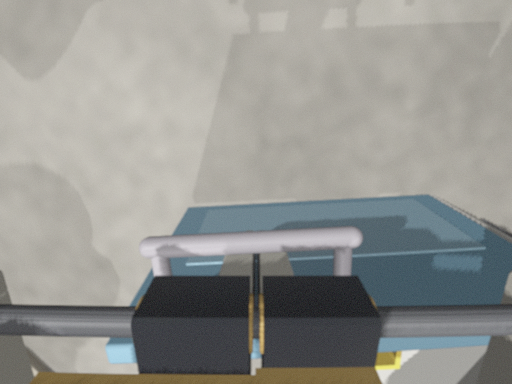

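The wrist view shows the finger pulling the bar (148–355, 240) with the door about 60° open. I'll continue, slowing near the stop.

```bash
python3 -m creep '-1 9.7 1.1 0 0 0 3; -1 19 3 0 0 0 6; -1 28.7 5 0 0 0 9; -1 38 7.6 0 0 0 12; -1 47.3 10.7 0 0 0 15; -1 56.3 14.3 0 0 0 18; -1 65.2 18.4 0 0 0 21; -1 73.8 23 0 0 0 24; -1 79 26 0 0 0 26; -1 82 28 0 0 0 27'
```

```text
t: 7.08
tool_pos: [0.567, 0.1788, 0.1745]
tcp_rot: [0.966, 0.26, 0.0, -0.0]
wrist_force: [-2.1, 0.0, 0.6]
gripper_width: 0.0003
grasp_force: 0.6
```

```bash
python3 -m creep '-1 3.2 0 0 0 0 1; -1 6.4 1 0 0 0 2; -1 9.7 1.1 0 0 0 3; -1 13 1.5 0 0 0 4; -1 16 2 0 0 0 5; -1 19 3 0 0 0 6; -1 22 3.5 0 0 0 7; -1 25 4.2 0 0 0 8; -1 25 4.2 0 0 0 8; -1 25 4.2 0 0 0 8'
```

```text
t: 7.92
tool_pos: [0.5907, 0.188, 0.1741]
tcp_rot: [0.981, 0.192, 0.0, -0.0]
wrist_force: [-0.2, -0.2, 0.2]
gripper_width: 0.0006
grasp_force: 0.0
```

```bash
python3 -m creep '-1 1.5 0 0 0 0 .5; -1 3 0 0 0 0 1; -1 4.5 0 0 0 0 1.5; -1 6 .5 0 0 0 2; -1 7.5 1 0 0 0 2.5; -1 9 1 0 0 0 3; -1 10.5 1 0 0 0 3; -1 12 1 0 0 0 3; -1 13 1 0 0 0 3; -1 13 1 0 0 0 3'
```

```text
t: 8.75
tool_pos: [0.6031, 0.1917, 0.1741]
tcp_rot: [0.986, 0.166, 0.0, 0.0]
wrist_force: [-0.4, -0.7, -0.0]
gripper_width: 0.0007
grasp_force: 0.5
```

```bash
python3 -m creep '-1 1 0 0 0 0 0; -1 2 0 0 0 0 0; -1 3 0 0 0 0 0; -1 4 0 0 0 0 0; -1 5 0.5 0 0 0 0; -1 6 0.5 0 0 0 0; -1 6 0.5 0 0 0 0; -1 6 0.5 0 0 0 0; -1 6 0.5 0 0 0 0; -1 6 0.5 0 0 0 0'
python3 - <<'E'
from h import *
from plant import r
cs=[r.camera_params(c) for c in("scene","side")]
for c in("scene","side"):
    im=r.capture(c);cv2.imwrite(f"pics/d_{c}.png",im)
a=cv2.imread("pics/d_scene.png")[90:290,150:350];b=cv2.imread("pics/d_side.png")[90:290,150:350]
cv2.imwrite("pics/d.png",cv2.resize(np.hstack([a,b]),(800,400),interpolation=cv2.INTER_CUBIC))
E
```

```text
t: 9.58
tool_pos: [0.6066, 0.1929, 0.174]
tcp_rot: [0.986, 0.166, -0.003, 0.0]
wrist_force: [-14.3, -3.6, 6.6]
gripper_width: 0.0005
grasp_force: 7.3
```

View pics/d.png

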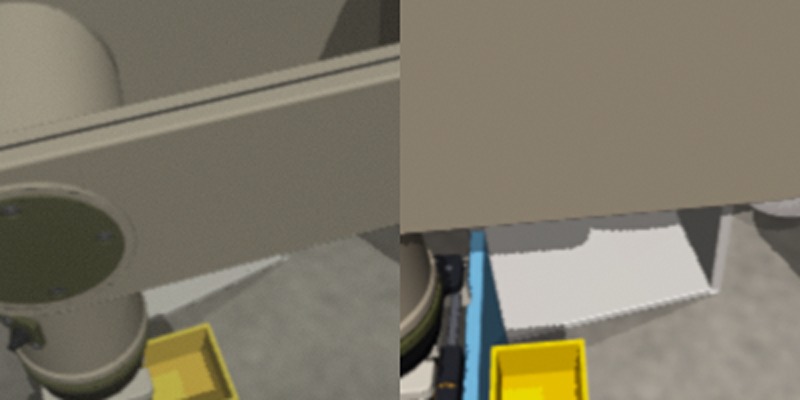

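Force rose to about 15 N, so the door is on its stop. The arm hides most of the view, but the open door and the yellow pocket (~yellow box at lower centre) are visible. I'll back off and rise out of the gap.

```bash
python3 -m creep '-1 -4 0 0 0 0 0; -1 -8 0 0 0 0 0; -1 -13 0 0 0 0 0; -1 -13 0 0 0 0 0; -1 -13 0 -10 0 0 0; -1 -13 0 -25 0 0 0; -1 -13 0 -45 0 0 0; -1 -13 0 -80 0 0 0; -1 -13 0 -120 0 0 0; -1 -13 0 -160 0 0 0' 15; python3 -m creep '-1 0 0 -40 0 0 0; -1 0 0 -70 0 0 0; 1 0 0 -70 0 0 0; 1 0 0 -70 0 0 0; 1 0 0 -70 0 0 0; 1 0 0 -70 0 0 0; 1 0 0 -70 0 0 0; 1 0 0 -70 0 0 0; 1 0 0 -70 0 0 0; 1 0 0 -70 0 0 0'
python3 - <<'E'
from h import *
from plant import r
s=r.sense();print(s["tool_pos"],s["qpos"].round(2))
w=r.camera_params("wrist");r.capture("wrist")
P=np.array([[0,0,.207],[0,-.258,.207],[-.04,-.13,.185],[-.04,-.24,.185]])
print(proj(w,fr(.645,.011,-2.795,P)).round(0))
cv2.imwrite("pics/w4.png",r.capture("wrist"))
for c in("wrist","scene","side"):
  if c!="wrist":cv2.imwrite(f"pics/e_{c}.png",r.capture(c))
  for n in("container","tumbler","lid","door","pocket"):
    for d in r.trace(c,n)[:1]: print(c,n,d["conf"],d["box"])
E
```

```text
t: 10.52
tool_pos: [0.596, 0.1889, 0.3361]
tcp_rot: [0.986, 0.166, -0.0, -0.0]
wrist_force: [0.6, 0.6, 0.3]
gripper_width: 0.0
grasp_force: 0.0
t: 11.35
tool_pos: [0.5963, 0.1889, 0.4035]
tcp_rot: [0.986, 0.166, -0.001, 0.0]
wrist_force: [-0.3, 0.7, 0.1]
gripper_width: 0.0493
grasp_force: 0.0
[0.59625836 0.18894025 0.40352334] [ 0.22  0.2   1.11 -0.    1.83  1.46]
[[414. 182.]
 [193. 185.]
 [301. 146.]
 [209. 147.]]
wrist container 0.73 [479.3, 294.3, 503.8, 303.5]
wrist tumbler 0.75 [465.1, 203.2, 509.4, 274.0]
wrist door 0.89 [196.3, 142.9, 408.9, 235.9]
wrist pocket 0.57 [195.4, 142.6, 408.6, 230.9]
scene container 0.66 [247.3, 103.0, 277.2, 158.1]
scene tumbler 0.62 [211.9, 133.7, 223.7, 180.1]
scene lid 0.92 [218.3, 127.7, 239.2, 152.3]
scene door 0.68 [189.8, 252.8, 270.4, 374.6]
scene pocket 0.58 [188.3, 252.8, 270.8, 374.5]
side container 0.59 [265.2, 97.3, 292.8, 159.1]
side tumbler 0.61 [190.2, 111.8, 227.2, 172.6]
side lid 0.86 [225.7, 116.5, 253.5, 146.0]
side door 0.67 [149.9, 205.7, 246.3, 382.5]
side pocket 0.73 [148.9, 204.9, 248.2, 383.7]
```

View pics/w4.png

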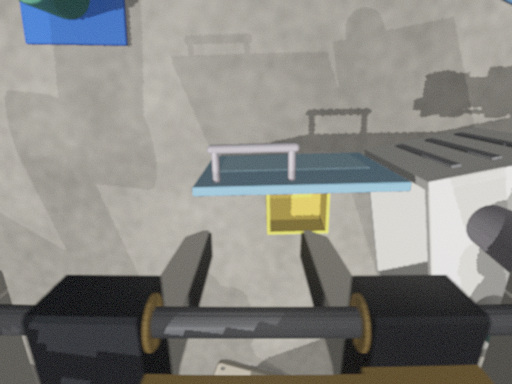

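The wrist view shows the open door (195–410, ~187), bar (208–299, 148) and pocket rim (267–330, 193–235). All agree with the prediction for 1.75 rad. Next I'll refine the door and container poses.

Run:
```python
from h import *
from plant import r
w=r.camera_params("wrist");cs=[r.camera_params(c) for c in("scene","side")]
P=np.array([[.012,-.258,.207],[.012,0,.207],[-.04,-.13,.185],[-.04,-.24,.185],[.092,-.169,.145],[.092,-.081,.145]])
p=np.array([[194,192],[410,189],[299,148],[209,148],[268,234],[329,234]])
s=least_squares(lambda v:(proj(w,fr(*v,P))-p).ravel(),[.645,.011,-2.79]);print(s.x.round(4),s.fun.round(1));v=s.x
np.save("door.npy",v);print("pocket",np.round(dpt(v[:2],v[2],.052,-.125),4))
for D in((.022,),(.026,),(.028,)):
  d=([247.3,103,277.2,158.1],[265.2,97.3,292.8,159.1])
  s=least_squares(lambda q:np.concatenate([bb(proj(cs[i],cyl(*q,.22,.102,.028,D[0])))-d[i] for i in(0,1)]),[.5,-.3]);print(s.x.round(4),s.fun.round(1))
c=s.x;np.save("cont.npy",c)
go(r,c[0],c[1],.405,v[2]+np.pi)
```

```text
[ 0.6454  0.0119 -2.7899] [-1.1  3.   1.9  2.1  1.4 -2.2 -0.9 -0.5 -0.7 -0.7 -0.7 -1.8]
pocket [0.5535 0.1113]
[ 0.5158 -0.1612] [ 3.1  1.4 -1.7 -0.8 -1.1  0.2 -0.1 -0.9]
[ 0.5173 -0.1591] [ 2.4  0.8 -1.3 -0.2 -2.1 -0.5  1.1 -0.3]
[ 0.5181 -0.1581] [ 1.4  0.5 -0.6  0.2 -2.6 -0.9  1.7 -0.1]
d mm [-187.6  302.3   -0.8] rot [ 0.    0.   -1.04]
```

```bash
python3 -m creep '1 -19 30 0 0 0 0; 1 -38 60 0 0 0 0; 1 -57 91 0 0 0 -.5; 1 -76 121 0 0 0 -1; 1 -95 151 0 0 0 -1; 1 -114 181 0 0 0 -1; 1 -133 211 0 0 0 -1; 1 -152 242 0 0 0 -1; 1 -171 272 0 0 0 -1; 1 -188 302 0 0 0 -1'
python3 -m creep '1 0 0 0 0 0 0; 1 0 0 0 0 0 0; 1 0 0 0 0 0 0; 1 0 0 0 0 0 0; 1 0 0 0 0 0 0; 1 0 0 0 0 0 0; 1 0 0 0 0 0 0; 1 0 0 0 0 0 0; 1 0 0 0 0 0 0; 1 0 0 0 0 0 0'
python3 - <<'E'
from h import *
from plant import r
v=np.load("door.npy");c=np.load("cont.npy")
w=r.camera_params("wrist");im=r.capture("wrist");cv2.imwrite("pics/w5.png",im)
print("pred",bb(proj(w,cyl(*c,.22,.102,.028,.028))).round(0),"top",bb(proj(w,cyl(*c,.322,0,.028,.028))).round(0),"band top85",bb(proj(w,cyl(*c,.305,0,.028,.028))).round(0))
for n in("container",): print(r.trace("wrist",n)[0]["box"],r.trace("wrist",n)[0]["conf"])
for n in("scene","side"):
    r.capture(n);print(n,[(d["box"],d["conf"]) for d in r.trace(n,"container")[:1]])
go(r,c[0],c[1],.295,v[2]+np.pi)
E
```

```text
t: 13.13
tool_pos: [0.5168, -0.1596, 0.4045]
tcp_rot: [0.985, 0.175, 0.0, 0.0]
wrist_force: [0.1, 0.5, 0.4]
gripper_width: 0.0926
grasp_force: 0.0
t: 13.97
tool_pos: [0.5177, -0.1578, 0.4042]
tcp_rot: [0.985, 0.175, 0.0, 0.0]
wrist_force: [-0.1, -0.9, 0.0]
gripper_width: 0.0933
grasp_force: 0.0
pred [222. 149. 292. 238.] top [222. 171. 292. 238.] band top85 [224. 166. 290. 229.]
[231.4, 147.5, 296.1, 232.9] 0.88
scene [([189.0, 212.3, 271.3, 375.4], 0.74)]
side [([263.4, 96.6, 294.7, 159.2], 0.74)]
d mm [  0.4   0.3 109.2] rot [-0.    0.   -0.04]
```

View pics/w5.png

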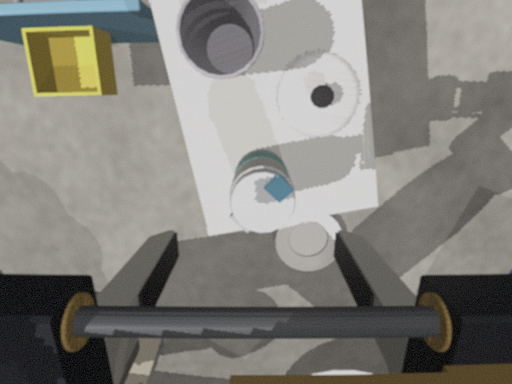

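The wrist view shows the cap circle centred near (262,201), against a prediction of (257,204). I'll shift about +4 mm in y and +2 mm in x, then descend.

```bash
python3 -m creep '1 2 4 0 0 0 0; 1 2 4 0 0 0 0; 1 2 4 20 0 0 0; 1 2 4 45 0 0 0; 1 2 4 70 0 0 0; 1 2 4 90 0 0 0; 1 2 4 105 0 0 0; 1 2 4 113 0 0 0; 1 2 4 113 0 0 0; 1 2 4 113 0 0 0' 20
python3 -m creep '0 0 0 0 0 0 0; -1 0 0 0 0 0 0; -1 0 0 0 0 0 0; -1 0 0 0 0 0 0; -1 0 0 0 0 0 0; -1 0 0 0 0 0 0; -1 0 0 0 0 0 0; -1 0 0 0 0 0 0; -1 0 0 0 0 0 0; -1 0 0 0 0 0 0'
```

```text
t: 15.15
tool_pos: [0.521, -0.1611, 0.2915]
tcp_rot: [0.985, 0.175, -0.0, -0.0]
wrist_force: [-0.1, 0.1, 0.8]
gripper_width: 0.093
grasp_force: 0.0
t: 15.98
tool_pos: [0.521, -0.1611, 0.2914]
tcp_rot: [0.985, 0.175, 0.0, 0.0]
wrist_force: [-0.3, -1.9, 1.8]
gripper_width: 0.0558
grasp_force: 20.0
```

```bash
python3 -m creep '-1 0 0 -5 0 0 0; -1 0 0 -15 0 0 0; -1 0 0 -30 0 0 0; -1 0 0 -50 0 0 0; -1 0 0 -70 0 0 0; -1 0 0 -90 0 0 0; -1 0 0 -105 0 0 0; -1 0 0 -115 0 0 0; -1 0 0 -115 0 0 0; -1 0 0 -115 0 0 0'
python3 - <<'E'
from h import *
from plant import r
v=np.load("door.npy")
s=r.sense();w=r.camera_params("wrist");im=r.capture("wrist");cv2.imwrite("pics/w6.png",im)
t=s["tool_pos"];z0=t[2]+.002-.073
print(s["gripper_width"],s["wrist_force"],"pred",bb(proj(w,cyl(t[0],t[1],z0,.102,.028,.027))).round(0),"top",bb(proj(w,cyl(t[0],t[1],z0+.102,0,.026,.026))).round(0))
print([(d["box"],d["conf"]) for d in r.trace("wrist","container")[:1]])
p=dpt(v[:2],v[2],.052,-.125)
go(r,*p,.405,v[2]+np.pi);go(r,*p,.171,v[2]+np.pi)
E
```

```text
t: 16.82
tool_pos: [0.5211, -0.161, 0.4064]
tcp_rot: [0.985, 0.175, 0.0, 0.0]
wrist_force: [0.3, 0.1, -2.4]
gripper_width: 0.0558
grasp_force: 20.0
0.05582783318084005 [ 0.26956425  0.11498746 -2.3540828 ] pred [196. 175. 317. 341.] top [198. 241. 315. 340.]
[([201.7, 177.0, 316.2, 308.4], 0.73)]
d mm [ 1.245e+02 -2.443e+02 -1.000e-01] rot [-0.09  0.09 -0.03]
d mm [ 124.9 -243.9  233.9] rot [-0.09  0.09 -0.03]
```

View pics/w6.png

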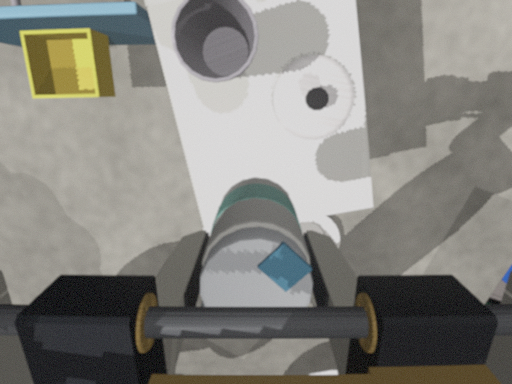

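The wrist view shows the container held upright at (205–312), and the pocket rim at roughly (22,30)–(103,98). I'll check the pocket prediction against that rim before moving.

```bash
python3 - <<'E'
from h import *
from plant import r
v=np.load("door.npy");w=r.camera_params("wrist")
P=np.array([[.012,-.169,.145],[.012,-.081,.145],[.092,-.081,.145],[.092,-.169,.145],[.012,-.258,.207],[.012,0,.207]])
print(proj(w,fr(*v,P)).round(0).tolist())
E
python3 -m creep '-1 8 -15 0 0 0 0; -1 22 -43 0 0 0 0; -1 38 -74 0 0 0 0; -1 54 -105 0 0 0 0; -1 70 -136 0 0 0 0; -1 86 -167 0 0 0 0; -1 102 -198 0 0 0 0; -1 115 -225 0 0 0 0; -1 122 -239 0 0 0 0; -1 125 -244 0 0 0 0'
```

```text
[[19.0, 28.0], [90.0, 26.0], [99.0, 95.0], [32.0, 96.0], [-102.0, 21.0], [137.0, 12.0]]
t: 17.75
tool_pos: [0.5538, 0.1138, 0.4043]
tcp_rot: [0.984, 0.176, -0.001, -0.0]
wrist_force: [-0.4, -0.3, -2.8]
gripper_width: 0.0558
grasp_force: 20.0
```

```bash
python3 -m creep '-1 0 0 0 0 0 0; -1 -1 1.5 0 0 0 0; -1 -1 1.5 20 0 0 0; -1 -1 1.5 50 0 0 0; -1 -1 1.5 85 0 0 0; -1 -1 1.5 120 0 0 0; -1 -1 1.5 150 0 0 0; -1 -1 1.5 167 0 0 0; -1 -1 1.5 172 0 0 0; -1 -1 1.5 172 0 0 0'
python3 - <<'E'
from h import *
from plant import r
v=np.load("door.npy");print(r.sense()["tool_pos"],r.sense()["qpos"].round(2))
p=dpt(v[:2],v[2],.052,-.125);go(r,*p,.171,v[2]+np.pi)
w=r.capture("wrist");s=r.capture("side")
cv2.imwrite("pics/f.png",np.hstack([cv2.resize(w,(400,300)),cv2.resize(s[180:384,110:382],(400,300),interpolation=cv2.INTER_CUBIC)]))
E
```

```text
t: 18.58
tool_pos: [0.5529, 0.1077, 0.2324]
tcp_rot: [0.985, 0.174, -0.002, 0.0]
wrist_force: [-0.3, 0.4, -1.9]
gripper_width: 0.0554
grasp_force: 20.0
[0.55293045 0.10771335 0.23235386] [ 0.1   0.04  1.59 -0.    1.52  1.32]
d mm [ 2.  -3.2 61.3] rot [-0.03  0.2  -0.14]
```

View pics/f.png

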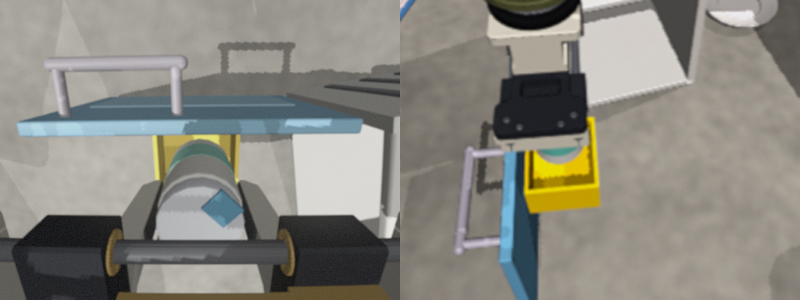

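The wrist half of the picture shows the pocket centred at u≈196 and the container at u≈201, which matches the 3 mm still to go in y. The side half shows it above the pocket. I'll correct that and lower.

```bash
python3 -m creep '-1 1 -2 0 0 0 0; -1 1 -3.7 0 0 0 0; -1 1 -3.7 0 0 0 0; -1 1 -3.7 8 0 0 0; -1 1 -3.7 18 0 0 0; -1 1 -3.7 30 0 0 0; -1 1 -3.7 40 0 0 0; -1 1 -3.7 48 0 0 0; -1 1 -3.7 52 0 0 0; -1 1 -3.7 52 0 0 0'
python3 -m creep '-1 0 0 1 0 0 0; -1 0 0 2 0 0 0; -1 0 0 3 0 0 0; -1 0 0 4 0 0 0; -1 0 0 5 0 0 0; -1 0 0 6 0 0 0; -1 0 0 7 0 0 0; -1 0 0 7 0 0 0; -1 0 0 7 0 0 0; -1 0 0 7 0 0 0'
```

```text
t: 19.52
tool_pos: [0.5526, 0.113, 0.1801]
tcp_rot: [0.985, 0.175, -0.002, -0.0]
wrist_force: [-0.1, 0.2, -1.9]
gripper_width: 0.0558
grasp_force: 20.0
t: 20.35
tool_pos: [0.5537, 0.1132, 0.1752]
tcp_rot: [0.985, 0.175, 0.0, 0.0]
wrist_force: [0.2, 0.3, -2.0]
gripper_width: 0.0558
grasp_force: 20.0
```

```bash
python3 -m creep '-1 0 0 0.5 0 0 0; -1 0 0 1 0 0 0; -1 0 0 1.5 0 0 0; -1 0 0 2 0 0 0; -1 0 0 2.5 0 0 0; -1 0 0 3 0 0 0; -1 0 0 3.5 0 0 0; -1 0 0 3.5 0 0 0; -1 0 0 3.5 0 0 0; -1 0 0 3.5 0 0 0'
```

```text
t: 21.18
tool_pos: [0.5536, 0.1132, 0.1717]
tcp_rot: [0.985, 0.175, -0.0, -0.0]
wrist_force: [-0.3, 0.2, -2.5]
gripper_width: 0.0555
grasp_force: 20.0
```

```bash
python3 -m creep '-1 0 0 0.3 0 0 0; -1 0 0 0.6 0 0 0; -1 0 0 0.9 0 0 0; -1 0 0 1.2 0 0 0; -1 0 0 1.2 0 0 0; -1 0 0 1.2 0 0 0; -1 0 0 1.2 0 0 0; -1 0 0 1.2 0 0 0; -1 0 0 1.2 0 0 0; -1 0 0 1.2 0 0 0'
```

```text
t: 22.02
tool_pos: [0.5539, 0.1132, 0.1714]
tcp_rot: [0.985, 0.175, 0.0, 0.0]
wrist_force: [-2.6, -0.0, 6.3]
gripper_width: 0.0555
grasp_force: 20.0
```

Contact came at the expected floor height. I'll release and rise.

```bash
python3 -m creep '-1 0 0 -0.5 0 0 0; -1 0 0 -0.5 0 0 0; -0.0 0 0 -0.5 0 0 0; 0.4 0 0 -0.5 0 0 0; 0.6 0 0 -0.5 0 0 0; 0.6 0 0 -0.5 0 0 0; 0.6 0 0 -0.5 0 0 0; 0.6 0 0 -0.5 0 0 0; 0.6 0 0 -5 0 0 0; 0.6 0 0 -15 0 0 0'; python3 -m creep '0.6 0 0 -20 0 0 0; 0.6 0 0 -50 0 0 0; 0.6 0 0 -90 0 0 0; 0.6 0 0 -130 0 0 0; 0.6 0 0 -170 0 0 0; 0.6 0 0 -200 0 0 0; 0.6 0 0 -200 0 0 0; 0.6 -40 0 -200 0 0 0; 0.6 -80 0 -200 0 0 0; 0.6 -110 0 -200 0 0 0'
python3 - <<'E'
from h import *
from plant import r
w=r.capture("wrist");s=r.capture("side");v=np.load("door.npy")
cv2.imwrite("pics/g.png",np.hstack([cv2.resize(w,(400,300)),cv2.resize(s[90:384,110:502],(400,300),interpolation=cv2.INTER_CUBIC)]))
P=np.array([[.012,-.258,.207],[.012,0,.207],[-.04,-.13,.185],[-.04,-.24,.185]])
p=r.camera_params("wrist");print((proj(p,fr(*v,P))*[400/512,300/384]).round(0).tolist())
c=dpt(v[:2],v[2],.052,-.125);print((bb(proj(p,cyl(*c,.1,.102,.028,.026)))*400/512).round(0),np.array(r.trace("wrist","container")[0]["box"])*400/512)
E
```

```text
t: 22.85
tool_pos: [0.5526, 0.1131, 0.1844]
tcp_rot: [0.985, 0.175, -0.001, -0.0]
wrist_force: [-0.2, -0.1, -1.0]
gripper_width: 0.074
grasp_force: 0.0
t: 23.68
tool_pos: [0.4486, 0.0748, 0.3855]
tcp_rot: [0.985, 0.175, -0.001, 0.0]
wrist_force: [-0.3, 0.1, 0.7]
gripper_width: 0.0742
grasp_force: 0.0
[[93.0, 18.0], [303.0, 17.0], [197.0, -25.0], [110.0, -24.0]]
[181.  30. 222.  74.] [180.46875  29.6875  223.4375   77.65625]
```

View pics/g.png

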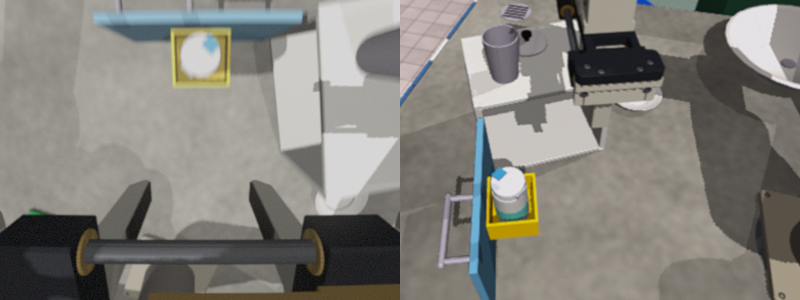

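The picture shows the container upright in the pocket, touching only the pocket. The door edge is where it was left at the stop, and the tumbler, lid and saucer have not moved.

```bash
python3 -c "
from plant import r
print(r.sign_off())"
```

```text
the job is handed in; nothing more can be done
None
```

I pulled the door open by its handle to its stop and set the container upright on the pocket floor, with the tumbler, lid and saucer left in place; the job is handed in (about 24 s on the robot's clock, result not reported).

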